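# Hold the feed pusher down in the spice mill

### The job

Pull the cabinet's drawer out to its stop and leave it out, take the flat rectangular pusher from it and pass its blade down through the slot in the guard of the spice mill, fully home until the collar sits on the guard. The safety pad inside springs back, so finish while still gripping the pusher and holding it down there. Leave the round tamper in its rack and do not disturb the other things on the counter.

Things in the scene. Friction and masses are not known exactly. Their poses are not given: they have to be found in the camera images.
- cabinet_drawer0 (a joint): how far the drawer is out of the small wooden cabinet (m): 0 shut (as at the start), 0.160 at its stop. It runs lightly (about 1 N of friction) and stays where it is left
- cabinet_drawer0_handle (a point): middle of the drawer's steel bar handle: round bar 11 mm thick, 120 mm long along y, 136 mm above the counter, 38 mm below the cabinet's top. Axes are the cabinet's: the drawer comes out along -x. The bar's centre is 35 mm in front of the drawer's front board, 29 mm are free between them
- cabinet: small wooden cabinet with one drawer; origin at the centre of its underside, front to -x: 233 mm deep (x), 240 mm wide (y), 174 mm high. The drawer takes its whole front: front board 15 mm thick, top edge 163 mm above the counter; side walls 152 mm above it
- pusher_handle (a point): centre of the pusher's rectangular wooden handle: 26 mm (x) by 40 mm (y), 56 mm tall (z up); the steel collar's underside is 36 mm and the blade's end 96 mm below this point. At the start 126 mm above the counter in the rack, where it lifts straight out. With the drawer at its stop it stands about 75 mm behind the front board's inside and 80 mm in front of the cabinet
- pusher: the feed pusher, hanging by its collar in a plywood rack in the drawer, 3 mm play each way, beside the round tamper (either may be on the left). Origin: centre of the blade's end, z up. Steel blade 16 mm (x) by 36 mm (y), 60 mm long, foot tapered 3 mm a side over the last 6 mm; collar 34 x 52 mm, 8 mm thick; handle on top. 100 to 180 g
- tamper_handle (a point): centre of the wooden handle of the tamper, which stays in the rack, 96 mm to one side of the pusher: the same height and build but round (handle 34 mm, collar 48 mm, stem 20 mm in diameter)
- mill_slot (a point): centre of the slot's mouth, on the flat top of the steel guard on the spice mill's feed throat, 150 mm above the counter; z up. The slot is 18 mm (x) by 38 mm (y), 2 mm more than the blade both ways; the guard is 90 x 110 mm, 20 mm thick, the throat under it hollow. To +x stands the mill's motor: white box 112 mm high from 65 mm away, steel dome 225 mm high from 110 mm away
- mill_pad (a joint): how far the spring-loaded safety pad inside the throat is pressed down (m): 0 when free, 48 mm below the guard's top; 0.012 when the collar sits on the guard. It pushes back with about 3 N at first touch and 7 N at 0.012, enough to lift the pusher again when it is let go
- weight_big: bystander: brass weight, 48 mm wide, 57 mm high; origin at the centre of its underside
- weight_small: bystander: brass weight, 32 mm wide, 40 mm high; origin at the centre of its underside
- tin: bystander: tin can, 52 mm wide, 110 mm high, between cabinet and mill; origin at the centre of its underside
- jar: bystander: amber jar, 90 mm wide, 130 mm high, at the right; origin at the centre of its underside
- tumbler: bystander: steel tumbler, 70 mm wide, 90 mm high, at the left; origin at the centre of its underside
- jar2: bystander: glass jar with blue lid, 80 mm wide, 110 mm high, at the left; origin at the centre of its underside
- carton: bystander: cardboard carton 50 x 90 mm, 130 mm high, at the right; origin at the centre of its underside

How it is judged (in metres and radians):
On the way, in this order (a step that is already met when the one before it is completed fails the run):
1. the drawer is out to its stop (value of joint cabinet_drawer0 above 0.152 m), for 0.2 s.
2. the pusher's blade has entered the slot by more than 15 mm (x of pusher_handle in the frame of mill_slot between -0.008 and 0.008 m and y of pusher_handle in the frame of mill_slot between -0.008 and 0.008 m and z of pusher_handle in the frame of mill_slot below 0.081 m and angle between the z axis of pusher_handle and the z axis of mill_slot, either way round below 0.15 rad), for 0.1 s.
At the end, for the whole second after the job is handed in: Collar on the guard or at most 4 mm above it, pusher within 4 mm of the slot's centre and 0.08 rad of upright, pad pressed over 8 mm, fingers pressing the still pusher with over 2 N, drawer 0.13 m or more out, tamper upright in its rack (within 10 mm of its height) (x of pusher_handle in the frame of mill_slot between -0.004 and 0.004 m and y of pusher_handle in the frame of mill_slot between -0.004 and 0.004 m and z of pusher_handle in the frame of mill_slot below 0.04 m and angle between the z axis of pusher_handle and the z axis of mill_slot, either way round below 0.08 rad and value of joint mill_pad above 0.008 m and contact force between the fingers and pusher above 2 N and linear speed of pusher below 0.02 m/s and value of joint cabinet_drawer0 above 0.13 m and height (world z) of tamper_handle between 0.115 and 0.135 m and angle between tamper_handle's own z axis and vertical below 0.2 rad); the arm keeps its last pose, push and grip.
It fails at once if the tamper is lifted out of its rack (more than 30 mm) (height (world z) of tamper_handle above 0.156 m).
It fails at once if another thing on the counter is shifted by more than 30 mm or tipped (distance of any of weight_big, weight_small, tin, jar, tumbler, jar2, carton from where it was at the start of the episode above 0.03 m or angle between any of weight_big, weight_small, tin, jar, tumbler, jar2, carton's own z axis and vertical above 0.4 rad).
It also fails if it takes over 64 s, if anything falls off the work surface, if the arm or the gripper's body presses on something with over 40 N, if the wrist force passes 120 N, or if a joint passes its speed limit or range.

### The arm

A 7-joint arm with a two-finger parallel gripper is mounted at the origin on the work surface. World frame = base frame: x ahead of the robot, y to its left, z up, the work surface at z = 0. Lengths are in mm, angles in rad, forces in N, time in s.
With the tool pointing down it reaches from about 400 to 875 mm from the base axis. Payload 19.3 kg.
Tool frame: the origin (TCP) lies at the very end of the fingers, on their centre line; the grasp point (between the pads) lies 19 mm behind it (grip_point_offset is the z of the grasp point in the tool frame, in mm); z points along the fingers, y is the line along which they close (so a half turn about z gives the same grasp; the last joint's range is limited). The gripper opens to 85 mm and grips with 20 to 120 N. Pads are 22 mm wide; open, the fingers measure 114 mm over their backs; the gripper's body (76 mm by 85 mm) begins 54 mm behind the grasp point. The pads swing forward as they close: fully open they stand 13 mm farther back than shut.
Start: joints at [1.227, 0.521, -0.036, 1.599, 0.021, 1.021, -0.113], TCP at [168.967, -601.718, 231.291] pointing down, gripper open.
Joint ranges: [-2.91, 2.91], [-0.3, 2.13], [-1.5, 1.42], [0.17, 2.43], [-1.26, 4.41], [0.16, 1.93], [-2.52, 2.52]. Speed limits (rad/s): [1.89, 1.89, 2.39, 2.39, 3.01, 3.01, 3.01].

### API

Orientations are given as a 3x3 rotation matrix whose columns are the frame's x, y, z axes.
In Python, from workcell import movep, movel, goto_joints, open_gripper, clamp, wait, inverse_kinematics, read_state, camera, PlanningError, finish_job, grip_point_offset gives the robot as it stands. Calls block until the motion is done:
- movep(position, orientation): joint-space move of the TCP to a pose.
- movel(position, frame=None, max_speed=150, guard=None): straight line of the TCP; frame=None keeps the orientation; max_speed is the mean speed in mm/s. With guard (N) it stops when the force on the tool has changed by that much, and returns True; else False.
- goto_joints(angles): joint-space move.
- open_gripper() and clamp(): open the fingers fully, or close them until they stop; the grip force is fixed at half the most.
- wait(seconds).
- inverse_kinematics(position, orientation): joint angles nearest the present ones, or None.
- read_state(): the state.
- camera(name): name is "side" or "top" or "wrist"; returns a dict with "image" (384x512x3 uint8, blue, green, red), "range_z" (384x512 float32, mm along the optical axis (not along the pixel's ray), 0 where there is no reading), "fx", "fy", "cx", "cy" (pixels), "cam_to_world" (4x4, takes a point from camera to world coordinates). Camera axes: x right, y up, looking along -z (the intrinsics and any distortion apply to the point x, -y, -z); pixel columns grow to the right and rows downward; lengths in mm; the calibration is good to about 2 mm. A picture is of the moment at which its call begins.
A pose or a line that the arm cannot do raises PlanningError and nothing moves.
- finish_job(): hands the job in, once; it reports no verdict.
The state is a dict: "time": time; "qpos": joint angles; "qvel": joint speeds; "joint_efforts": joint torques, N m; "eef_pos": TCP position; "tool_rot": TCP orientation; "ft_force": force on the tool from outside, world axes, zero at the start; "torque": the same for the moment, N m; "finger_gap": finger opening in mm.
Only numpy, scipy, OpenCV 4.12 (cv2) and the standard library are available. Lean on these libraries where they do the work, as an engineer would, in place of code of your own. Each camera call takes 0.05 s, during which the arm holds its last target. There are 200 camera calls.

## Working session

There is one attempt and no reset: what is moved stays moved. The work goes in short steps, each a Python script; the robot and the scene stay as the last script left them, time stands still between calls to the robot, and variables do not carry over. Pictures are saved under pics/ and viewed, on a budget of 10 in all, crops included, one or two more only if the job needs it, and the job is handed in when it is done.

```bash
ls; mkdir -p pics; cat > h.py <<'E'
from workcell import *
import numpy as np, cv2
def world(c):
    z=c["range_z"].astype(float); v,u=np.mgrid[:z.shape[0],:z.shape[1]]
    P=np.stack([(u-c["cx"])/c["fx"]*z,-(v-c["cy"])/c["fy"]*z,-z],-1)
    T=np.array(c["cam_to_world"]); W=P@T[:3,:3].T+T[:3,3]; W[z<=0]=np.nan; return W
E
python3 - <<'E'
from h import *
a=[]
for n in("top","side"):
    c=camera(n); np.savez("c_"+n,**c); a.append(c["image"]); print(n,np.round(c["cam_to_world"],3).tolist(),c["fx"],c["cx"],c["cy"],(c["range_z"]>0).mean(), [k for k in c])
    cv2.imwrite(f"pics/{n}.png",c["image"])
s=read_state(); print(s["time"],s["tool_rot"],grip_point_offset)
E
```

```text
pics
top [[-0.008, 0.993, -0.119, 423.025], [-1.0, -0.006, 0.018, 13.885], [0.017, 0.12, 0.993, 1445.08], [0.0, 0.0, 0.0, 1.0]] 369.36504806598185 256.8314258413112 199.22937372735566 0.9957936604817709 ['image', 'range_z', 'fx', 'fy', 'cx', 'cy', 'cam_to_world']
side [[-0.729, 0.355, -0.585, -382.305], [-0.684, -0.36, 0.634, 1064.823], [0.014, 0.863, 0.506, 968.602], [0.0, 0.0, 0.0, 1.0]] 399.0075089790409 253.07263519686754 194.21466535119967 0.9938201904296875 ['image', 'range_z', 'fx', 'fy', 'cx', 'cy', 'cam_to_world']
0.1 [[ 9.62749480e-01  2.70394759e-01 -3.36052736e-04]
 [ 2.70394958e-01 -9.62749037e-01  9.26801941e-04]
 [-7.29320602e-05 -9.83145052e-04 -9.99999514e-01]] -18.700000000000003
```

View pics/top.png

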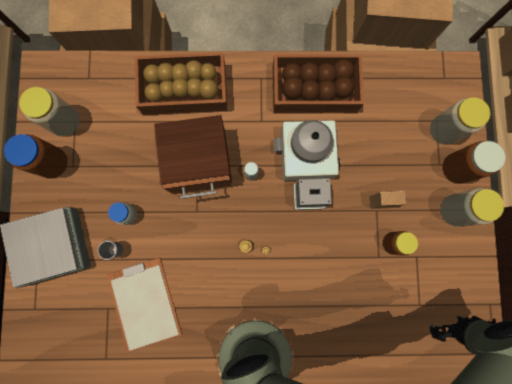

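View pics/side.png

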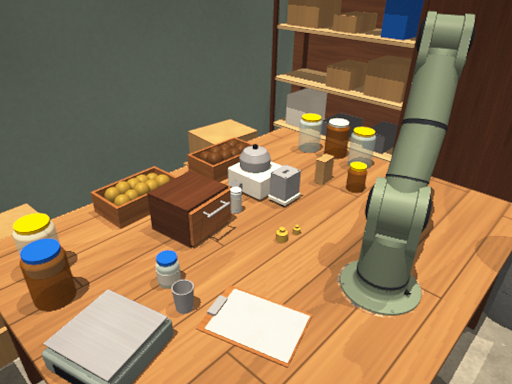

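The top view shows the cabinet centred at about (193,153), with its handle at (199,193). The guard is at (313,193) with a dark slot, and the tin (252,171) stands between them. The side view agrees. Next I compute positions from depth.

```bash
python3 - <<'E'
from h import *
c=dict(np.load("c_top.npz")); W=world(c); im=c["image"]
def rect(m,name):
    m=cv2.morphologyEx(m.astype(np.uint8),cv2.MORPH_OPEN,np.ones((2,2)))
    n,l,s,_=cv2.connectedComponentsWithStats(m); k=1+np.argmax(s[1:,4]); P=W[l==k]
    r=cv2.minAreaRect(P[:,:2].astype(np.float32)); print(name,s[k],np.round(r[0],1),np.round(r[1],1),round(r[2],1),"z",np.round(np.median(P[:,2]),1)); return l==k
Z=W[...,2]; u=np.arange(512)[None,:]; v=np.arange(384)[:,None]
box=lambda a,b,d,e:(u>a)&(u<b)&(v>d)&(v<e)
rect(box(140,240,100,200)&(abs(Z-174)<7),"cab")
rect(box(170,235,178,205)&(Z>110)&(Z<158),"handle")
g=rect(box(285,340,170,215)&(abs(Z-150)<8),"guard")
print(np.round(Z[178:210:1,313]).tolist())
print(np.round(Z[192,290:336]).tolist())
gray=im.mean(2); print(gray[184:204,298:330].astype(int))
for n,b in dict(tin=(240,262,160,182),wb=(236,255,238,254),tumbler=(95,122,238,262),jar2=(105,135,200,225)).items():
    m=box(*b)&(Z>25); P=W[m]; print(n,np.round(P.min(0)),np.round(P.max(0)))
E
```

```text
cab [ 155  116   75   69 4118] [782.8 224.9] [276.3 233.8] 8.8 z nan
handle [172 181  59  19 277] [nan nan] [0. 0.] 0.0 z nan
guard [300 180  32  26 733] [nan nan] [0. 0.] 0.0 z nan
[53.0, 149.0, 148.0, 146.0, 151.0, 150.0, 150.0, 152.0, 150.0, 150.0, 145.0, 147.0, 106.0, 102.0, 99.0, 102.0, 104.0, 148.0, 146.0, 148.0, 151.0, 148.0, 149.0, 152.0, 146.0, 152.0, 149.0, 116.0, 75.0, 36.0, 32.0, 0.0]
[-1.0, -0.0, -6.0, 18.0, 29.0, 42.0, 70.0, 100.0, 123.0, 149.0, 147.0, 153.0, 149.0, 147.0, 150.0, 152.0, 150.0, 152.0, 153.0, 102.0, 103.0, 103.0, 103.0, 99.0, 105.0, 100.0, 101.0, 104.0, 100.0, 134.0, 147.0, 148.0, 149.0, 151.0, 152.0, 149.0, 146.0, 152.0, 147.0, 150.0, -5.0, 1.0, 1.0, 5.0, 4.0, -4.0]
[[ 72 127 147 150 150 150 149 149 148 148 149 148 149 149 149 149 149 149
  149 148 149 149 149 148 149 148 150 149 149 150 149 140]
 [ 71 127 147 150 149 150 150 151 149 149 150 149 150 149 150 149 150 149
  149 149 148 148 149 150 149 150 149 149 150 149 149 144]
 [ 71 122 147 151 150 151 150 150 150 150 150 150 150 149 149 150 149 149
  150 151 149 149 150 149 149 151 150 150 150 150 150 1
[... 1721 characters left out ...]
48 142 142]
 [ 60  79 131 149 148 149 152 153 152 152 153 151 152 152 152 151 151 151
  151 151 151 151 150 151 152 150 150 150 149 143 124 127]
 [ 60  72 128 137 123 135 148 152 153 152 153 152 152 152 151 151 151 151
  151 151 151 151 151 151 151 152 151 151 149 136 107 107]
 [ 60  72 125 117  97 122 144 151 151 151 151 152 152 151 151 151 152 151
  151 152 152 152 152 151 152 151 151 151 151 147 122 122]
 [ 59  72 125 135 126 139 146 144 144 145 145 144 144 140 140 139 140 140
  139 139 140 137 135 134 135 135 134 133 130 130 127 127]]
tin [670. -13.  28.] [719.  38. 118.]
wb [392.  12.  31.] [437.  58.  61.]
tumbler [372. 500.  26.] [437. 571.  96.]
jar2 [500. 453.  25.] [577. 529. 119.]
```

```bash
python3 - <<'E'
from h import *
c=dict(np.load("c_top.npz")); W=world(c); im=c["image"]
Z=W[...,2]; u=np.arange(512)[None,:]; v=np.arange(384)[:,None]
box=lambda a,b,d,e:(u>a)&(u<b)&(v>d)&(v<e)
def rect(m,name,trim=True):
    m=m.astype(np.uint8)
    if trim: m&=cv2.morphologyEx(m,cv2.MORPH_OPEN,np.ones((5,5)))
    P=W[m>0]; r=cv2.minAreaRect(P[:,:2].astype(np.float32)); print(name,m.sum(),np.round(r[0],1),np.round(r[1],1),round(r[2],2),"z",np.round(P[:,2].mean(),1),"mean",P.mean(0).round(1)); return P
rect(box(140,240,100,200)&(abs(Z-174)<10),"cab")
P=rect(box(176,220,180,205)&(Z>122)&(Z<150)&(im.mean(2)>100),"handle",0)
g=rect(box(285,340,170,215)&(abs(Z-150)<10),"guard")
# slot: mask of dark -> ray on z=150
m=box(302,326,186,196)&(im.mean(2)<90)
# dark rims: intersect pixels with plane
def ray(us,vs,z):
    d=np.stack([(us-c["cx"])/c["fx"],-(vs-c["cy"])/c["fy"],-np.ones(len(us))],-1)@c["cam_to_world"][:3,:3].T
    o=c["cam_to_world"][:3,3]; return o+d*((z-o[2])/d[:,2])[:,None]
vv,uu=np.nonzero(m); R=ray(uu,vv,150.); r=cv2.minAreaRect(R[:,:2].astype(np.float32)); print("slot",r,R.mean(0))
vv,uu=np.nonzero(box(176,222,183,202)&(im.mean(2)>110)); print(sorted(set(zip(uu.tolist(),vv.tolist()))))
R=ray(uu,vv,140.);print(cv2.minAreaRect(R[:,:2].astype(np.float32)))
E
```

```text
cab 4160 [756.6 222.5] [220.6 240.7] 7.72 z 173.2 mean [754.6 222.4 173.2]
handle 134 [611.2 202. ] [ 39.6 127.8] 9.69 z 139.3 mean [603.2 199.1 139.3]
guard 739 [ 605.9 -213.8] [ 89.8 110.5] 0.82 z 149.1 mean [ 605.3 -213.   149.1]
slot ((607.1654052734375, -214.26116943359375), (32.35158157348633, 14.348455429077148), 89.68170166015625) [ 607.16166403 -214.24857682  150.        ]
[(180, 196), (180, 197), (181, 196), (181, 197), (182, 188), (182, 196), (182, 197), (183, 188), (183, 189), (183, 190), (183, 191), (183, 192), (183, 193), (183, 194), (183, 195), (183, 196), (183, 197), (184, 192), (184, 193), (184, 194), (184, 195), (184, 196), (184, 197), (185, 195), (185, 196), (185, 197), (186, 195), (186, 196), (186, 197), (187, 195), (187, 196), (187, 197), (188, 195), (188, 196), (188, 197), (189, 195), (189, 196), (190, 195), (190, 196), (191, 194), (191, 195), (191, 196), (192, 194), (192, 195), (192, 196), (193, 194), (193, 195), (193, 196), (194, 194), (194, 195), (194, 196), (195, 194), (195, 195), (196, 194), (196, 195), (197, 194), (197, 195), (198, 194), (198, 195), (199, 193), (199, 194), (199, 195), (200, 193), (200, 194), (200, 195), (201, 193), (201, 194), (201, 195), (202, 193), (202, 194), (202, 195), (203, 193), (203, 194), (204, 193), (204, 194), (205, 192), (205, 193), (205, 194), (206, 192), (206, 193), (206, 194), (207, 192), (207, 193), (207, 194), (208, 192), (208, 193), (208, 194), (209, 192), (209, 193), (209, 194), (210, 192), (210, 193), (210, 194), (211, 184), (211, 185), (211, 186), (211, 187), (211, 188), (211, 189), (211, 190), (211, 191), (211, 192), (211, 193), (212, 185), (212, 186), (212, 187), (212, 188), (212, 189), (212, 190), (212, 191), (212, 192), (212, 193), (213, 191), (213, 192), (213, 193), (214, 191), (214, 192), (214, 193), (215, 191), (215, 192), (215, 193)]
((611.4423217773438, 202.88131713867188), (35.232940673828125, 125.55731964111328), 7.68266487121582)
```

```bash
cat >> h.py <<'E'
YAW=np.radians(7.7); LX=np.array([np.cos(YAW),np.sin(YAW),0]); LY=np.array([-np.sin(YAW),np.cos(YAW),0])
def frame(yaw,sign=1):
    y=sign*np.array([np.cos(yaw),np.sin(yaw),0]); z=np.array([0,0,-1.]); return np.stack([np.cross(y,z),y,z],1)
def ray(c,us,vs,z):
    us=np.atleast_1d(us).astype(float); vs=np.atleast_1d(vs).astype(float); T=np.array(c["cam_to_world"])
    d=np.stack([(us-c["cx"])/c["fx"],-(vs-c["cy"])/c["fy"],-np.ones(len(us))],-1)@T[:3,:3].T
    return T[:3,3]+d*((z-T[2,3])/d[:,2])[:,None]
E
python3 - <<'E'
from h import *
c=dict(np.load("c_top.npz")); print(ray(c,[180,215.5],[196.5,192],138.).round(1))
p=read_state()["eef_pos"]; movel([p[0],p[1],370])
for s in(1,-1): print(s,inverse_kinematics([565,195,370],frame(YAW,s)))
s=min((1,-1),key=lambda s:abs(inverse_kinematics([565,195,370],frame(YAW,s))[6]))
movep([565,195,370],frame(YAW,s)); print(s,read_state()["time"],read_state()["qpos"])
c=camera("wrist"); np.savez("w1",**c); cv2.imwrite("pics/w1.png",c["image"])
E
```

```text
[[591.7 263.7 138. ]
 [607.2 137.8 138. ]]
1 [ 0.28193999  0.57502974 -1.15128811  1.44547216  0.5236129   1.45565312
 -0.73220989]
-1 [ 0.32711612  0.6298463  -1.27100451  1.44343176  0.5993776   1.50084551
  2.34991896]
1 4.2917 [ 0.28270116  0.57506203 -1.15063802  1.44540202  0.52366027  1.45571583
 -0.73215604]
```

View pics/w1.png

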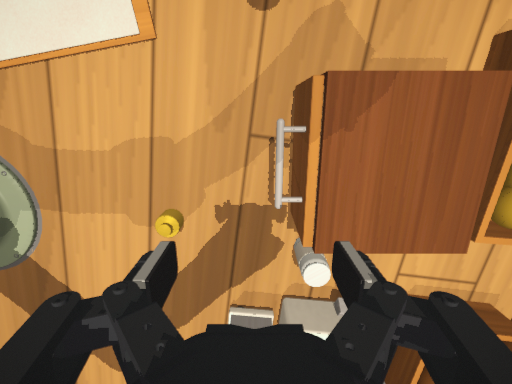

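The wrist view shows the bar running from (281,120) to (278,207), parallel to the cabinet front to within about 2°.

```bash
python3 - <<'E'
from h import *
c=dict(np.load("w1.npz")); im=c["image"].astype(int); W=world(c)
m=np.zeros(im.shape[:2],bool); m[110:215,268:288]=1; m&=(im.max(2)-im.min(2)<25)&(im.mean(2)>100)&(abs(W[...,2]-138)<14)
vv,uu=np.nonzero(m); R=ray(c,uu,vv,139.); r=cv2.minAreaRect(R[:,:2].astype(np.float32)); print(r,W[m].mean(0))
ctr,_,ang=cv2.fitLine(R[:,:2].astype(np.float32),cv2.DIST_L2,0,.01,.01).ravel()[[0,1]],0,0; print(cv2.fitLine(R[:,:2].astype(np.float32),cv2.DIST_L2,0,.01,.01).ravel())
Z=W[...,2]; k=(abs(Z-174)<6); k[:, :300]=0; k[:60]=0; k[260:]=0; k&=cv2.morphologyEx(k.astype(np.uint8),cv2.MORPH_OPEN,np.ones((5,5)))>0; print(cv2.minAreaRect(W[k][:,:2].astype(np.float32)))
b=np.array(r[0]+(0,)); 
t=b-29.5*LX
for d in (0,90,190): 
  q=inverse_kinematics(t-d*LX+[0,0,118],frame(YAW)); print(d,q)
E
```

```text
((603.6521606445312, 201.30828857421875), (17.723485946655273, 124.98933410644531), 8.950888633728027) [597.50936527 218.49298324 140.00193825]
[ 1.3003621e-01 -9.9150926e-01  5.9762524e+02  2.1836748e+02]
((759.2034912109375, 220.05429077148438), (219.5343017578125, 240.2701416015625), 7.717855930328369)
0 [ 0.18526042  0.82050579 -0.96504787  1.70899379  0.77175702  1.03972895
 -0.9158092 ]
90 [ 0.21490571  0.70743514 -0.98406148  1.94073061  0.75207042  0.91440969
 -1.02154392]
190 [ 0.22731306  0.58304608 -1.02282261  2.17585938  0.73161366  0.78024271
 -1.14577476]
```

```bash
python3 - <<'E'
from h import *
b=np.array([600,200,0.]); t=b-29.5*LX; F=frame(YAW)
movep(t+[0,0,250],F)
print("hit",movel(t+[0,0,103],max_speed=120,guard=6), read_state()["eef_pos"],read_state()["ft_force"])
hit=movel(t-196*LX+[0,0,103],max_speed=70,guard=12)
s=read_state(); print(hit,s["eef_pos"],((s["eef_pos"]-t)@LX),s["ft_force"],s["time"])
c=camera("wrist"); np.savez("w2",**c); cv2.imwrite("pics/w2.png",c["image"])
E
```

```text
hit True [570.58861159 195.98436069 105.69603661] [-3.45386735 -2.68146671 11.9342874 ]
True [454.54359619 180.31882386 105.4987944 ] -117.28185818376656 [-0.69682936 -2.2088585  10.0798359 ] 7.6667
```

View pics/w2.png

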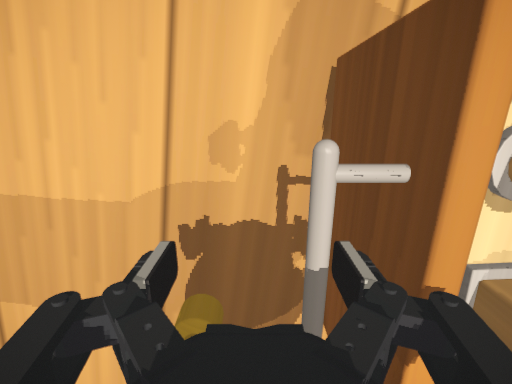

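The finger is in the gap behind the bar, which runs from (325,150) to (315,330). The drawer is moving, but something on the hand rests on it with about 10 N. I'll raise the hand a little and carry on.

```bash
python3 - <<'E'
from h import *
b=np.array([600,200,0.]); t=b-29.5*LX; F=frame(YAW)
p=np.array(read_state()["eef_pos"]); p[2]=111
movel(p,max_speed=40); print(read_state()["ft_force"])
e=t-205*LX; e[2]=111
hit=movel(e,max_speed=70,guard=10)
s=read_state(); print(hit,s["eef_pos"],((s["eef_pos"]-t)@LX),s["ft_force"],s["time"])
wait(.3); print(read_state()["ft_force"])
c=camera("top"); np.savez("t2",**c); W=world(c); im=c["image"]
cv2.imwrite("pics/t2.png",cv2.resize(im[100:280,120:360],None,fx=3,fy=3))
E
```

```text
[-0.76219885  0.1767955   0.20576864]
True [404.49878061 174.00634057 111.58177781] -167.72121521411242 [6.28113558 2.80090653 4.38869575] 8.8083
[5.64554116 1.58547933 4.83926966]
```

View pics/t2.png

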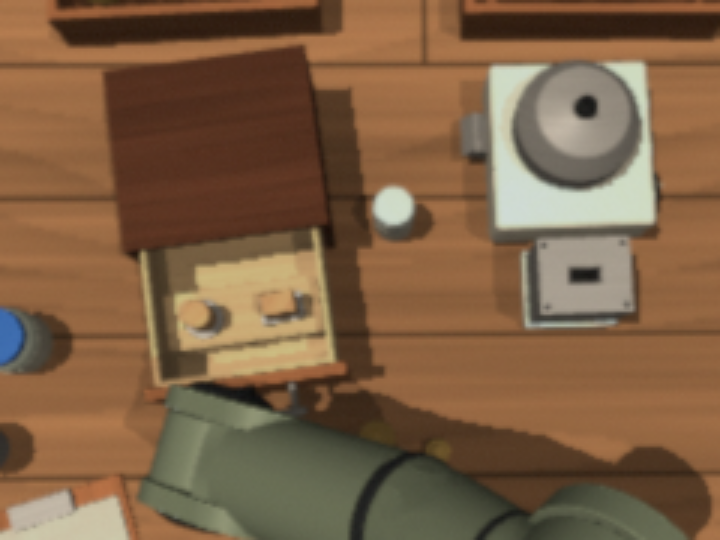

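The drawer is out at its stop. The rectangular pusher is at (277,305) in the crop, on the right, and the round tamper at (198,317), on the left. Next I back off, lift and look from close by.

```bash
python3 - <<'E'
from h import *
c=dict(np.load("t2.npz")); g=ray(c,120+277/3,100+305/3,154.)[0]; print("pusher",g)
F=frame(YAW); p=np.array(read_state()["eef_pos"])
movel(p+7*LX,max_speed=50); p=p+7*LX; p[2]=260; movel(p,max_speed=150); print(read_state()["ft_force"])
q=g-85*LY; q[2]=300; movep(q,F)
c=camera("wrist"); np.savez("w3",**c); cv2.imwrite("pics/w3.png",c["image"]); print(read_state()["time"],c["cam_to_world"].round(2).tolist())
E
```

```text
pusher [570.73685159 147.19659947 154.        ]
[0.71510532 1.2279956  0.54813878]
11.4917 [[0.99, -0.13, -0.04, 572.34], [0.13, 0.95, 0.3, 138.9], [-0.0, -0.3, 0.95, 441.84], [0.0, 0.0, 0.0, 1.0]]
```

View pics/w3.png

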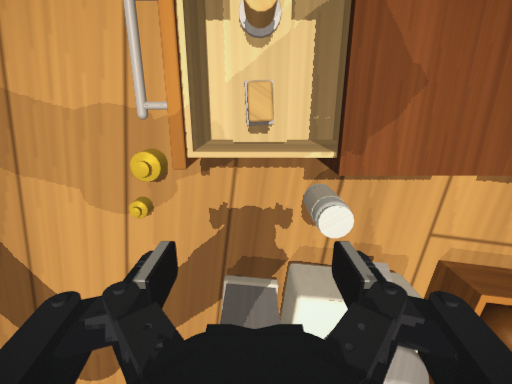

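The pusher's handle top is at (259,100), with its long side along the cabinet's y. The tamper is at (261,10).

```bash
python3 - <<'E'
from h import *
c=dict(np.load("w3.npz")); W=world(c); m=np.zeros(W.shape[:2],bool); m[65:135,235:285]=1; m&=abs(W[...,2]-154)<8
P=W[m][:,:2].astype(np.float32); vv,uu=np.nonzero(m); R=ray(c,uu,vv,154.)
print(m.sum(),W[m].mean(0),cv2.minAreaRect(P),R.mean(0),cv2.minAreaRect(R[:,:2].astype(np.float32)))
g=R.mean(0); F=frame(YAW)
movel([g[0],g[1],260],F); 
print("hit",movel([g[0],g[1],109],max_speed=110,guard=8)); s=read_state(); print(s["eef_pos"],s["ft_force"])
E
```

```text
1011 [576.60521369 148.35976257 153.55818643] ((576.683349609375, 147.933349609375), (25.872201919555664, 39.95807647705078), 10.62009334564209) [576.60000076 148.34285414 154.        ] ((576.6646118164062, 147.8397979736328), (25.674089431762695, 39.486141204833984), 10.635625839233398)
hit False
[576.87732343 148.45620487 109.59135492] [-0.53068352  0.33324087  0.29337912]
```

```bash
python3 - <<'E'
from h import *
clamp(); s=read_state(); print(s["finger_gap"],s["eef_pos"],s["ft_force"])
p=np.array(s["eef_pos"]); 
print("hit",movel([p[0],p[1],p[2]+110],max_speed=90,guard=15)); p[2]+=200; movel(p)
s=read_state(); print(s["finger_gap"],s["eef_pos"],s["ft_force"],s["time"])
for f in (1,-1): print(inverse_kinematics([606,-214,330],frame(0,f)))
c=camera("wrist"); np.savez("w4",**c); cv2.imwrite("pics/w4.png",c["image"])
E
```

```text
25.75333885655007 [576.70741438 148.34545045 109.16264867] [-0.40157483 -0.86538792  4.33289401]
hit False
25.948237583213213 [576.4676498  148.06008203 308.28315931] [-0.43309649  0.23183326 -1.85947012] 16.5
[ 0.88947715  0.68376588 -1.12745697  1.38463401  0.61260202  1.44766806
 -0.21780832]
[-0.32509648  0.66785627  1.0156352   1.45451436 -0.57187112  1.33550597
 -2.41554352]
```

View pics/w4.png

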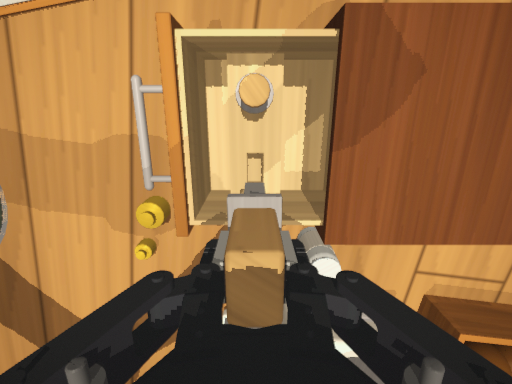

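The pusher is held upright, the tamper is still in its rack at (254,92) and the drawer is still out. Next I measure the pusher in the tool frame and look at the slot.

```bash
python3 - <<'E'
from h import *
def tool(W,s): return (W-s["eef_pos"])@np.array(s["tool_rot"])
s=read_state(); c=dict(np.load("w4.npz")); T=tool(world(c),s)
for n,(a,b,d,e) in dict(collar=(225,286,193,205),hface=(234,281,210,235),htop=(228,282,262,320)).items():
    q=T[d:e,a:b].reshape(-1,3); q=q[np.isfinite(q).all(1)&(abs(q[:,1])<40)&(q[:,0]<45)]; print(n,len(q),np.percentile(q,[2,50,98],axis=0).round(1).tolist())
p=T[223,236:280]; print(p[::6].round(1).tolist())
movel([606,-300,330],frame(0),max_speed=200)
c=camera("wrist"); np.savez("w5",**c); cv2.imwrite("pics/w5.png",c["image"]); s=read_state(); print(s["eef_pos"],s["time"])
W=world(c); Z=W[...,2]; m=(abs(Z-150)<7); m[:, :150]=0; m&=cv2.morphologyEx(m.astype(np.uint8),cv2.MORPH_OPEN,np.ones((3,3)))>0
n,l,st,_=cv2.connectedComponentsWithStats(m.astype(np.uint8)); print(st)
k=1+np.argmax(st[1:,4]); print(cv2.minAreaRect(W[l==k][:,:2].astype(np.float32)))
E
```

```text
collar 650 [[-36.4, -19.4, 9.9], [24.1, 0.6, 11.5], [26.1, 17.7, 218.3]]
hface 1170 [[10.9, -9.7, -27.8], [19.8, 2.2, -12.9], [20.4, 16.4, 11.3]]
htop 3119 [[-13.6, -10.4, -45.9], [1.2, 1.1, -44.8], [15.1, 12.2, -43.7]]
[[19.7, -8.7, -14.5], [20.2, -5.6, -15.6], [19.8, -2.5, -14.6], [19.8, 0.7, -14.7], [20.0, 3.8, -15.2], [19.6, 6.9, -14.1], [19.4, 10.1, -13.8], [17.1, 13.8, -8.4]]
[ 606.08805441 -299.37793018  330.09326757] 19.0
[[     0      0    512    384 188852]
 [   213     49     83    104   7428]
 [   350     57     20     84    328]]
((607.8748779296875, -215.66262817382812), (90.17793273925781, 110.22736358642578), 1.7341276407241821)
```

View pics/w5.png

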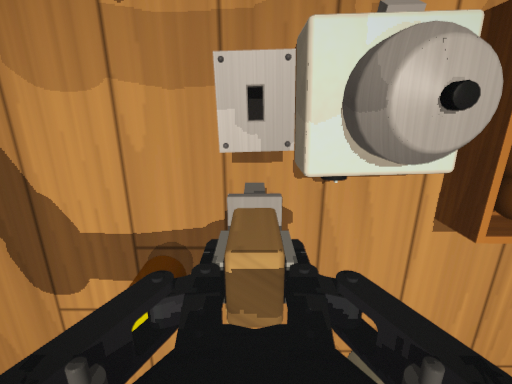

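The slot is at (255,102) and the guard spans (215–295, 50–152). The pusher is held straight and centred.

```bash
python3 - <<'E'
from h import *
c=dict(np.load("w5.npz")); g=c["image"].mean(2); W=world(c)
m=np.zeros(g.shape,np.uint8); m[75:130,238:272]=g[75:130,238:272]<95
vv,uu=np.nonzero(m); R=ray(c,uu,vv,150.); print(m.sum(),R.mean(0),cv2.minAreaRect(R[:,:2].astype(np.float32)))
# guard outline by ray at z=150
k=(abs(W[...,2]-150)<9).astype(np.uint8); k[:, :205]=0;k[:,300:]=0;k[:40]=0;k[160:]=0
vv,uu=np.nonzero(k); R=ray(c,uu,vv,150.); print(cv2.minAreaRect(R[:,:2].astype(np.float32)))
t=dict(np.load("t2.npz")); g=t["image"].mean(2)
m=np.zeros(g.shape,np.uint8); m[184:198,304:324]=g[184:198,304:324]<100; vv,uu=np.nonzero(m); print(ray(t,uu,vv,150.).mean(0))
E
```

```text
536 [ 607.69766512 -215.39246102  150.        ] ((607.8057861328125, -215.6964874267578), (17.817039489746094, 37.10362243652344), 1.9358636140823364)
((607.948974609375, -215.80520629882812), (89.926025390625, 109.94564819335938), 1.6590570211410522)
[ 607.16166403 -214.24857682  150.        ]
```

```bash
python3 - <<'E'
from h import *
F=frame(np.radians(1.7)); x,y=606.8,-215.4
movel([x,y,320],F); movel([x,y,240],max_speed=100); wait(.3)
s=read_state(); print(s["eef_pos"],s["ft_force"])
h=movel([x,y,195],max_speed=30,guard=8); s=read_state(); print(h,s["eef_pos"],s["ft_force"],s["torque"],s["time"],s["finger_gap"])
c=camera("side"); np.savez("s6",**c); cv2.imwrite("pics/s6.png",cv2.resize(c["image"][130:230,220:340],None,fx=5,fy=5))
E
```

```text
[ 606.88526983 -215.42300658  240.31055191] [ 0.48818049 -0.74306931 -1.36667549]
False [ 606.8543123  -215.40883375  195.15169194] [-0.02635177 -0.77640982 -1.21893387] [ 0.00650113 -0.01989255  0.02774348] 22.6167 25.425481880994298
```

View pics/s6.png

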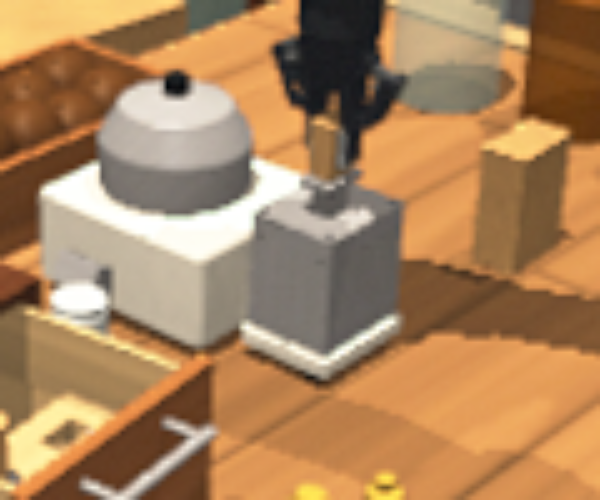

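The blade is 34 mm into the slot with no contact force. The collar, at about (325,180) in the crop, is just above the guard. I'll press home.

```bash
python3 - <<'E'
from h import *
x,y=606.8,-215.4
def show(h=None): s=read_state(); print(h,np.round(s["eef_pos"],2),np.round(s["ft_force"],2),round(s["time"],2),round(s["finger_gap"],2))
for z in (184,176,172): show(movel([x,y,z],max_speed=25,guard=20))
show(movel([x,y,164],max_speed=10,guard=12)); wait(.5); show()
c=camera("wrist"); W=world(c); s=read_state(); T=(W-s["eef_pos"])@np.array(s["tool_rot"])
m=np.zeros(W.shape[:2],bool); m[262:320,228:282]=1; print("handle top z",np.nanmedian(W[m][:,2]))
cv2.imwrite("pics/w7.png",c["image"]); 
E
```

```text
False [ 606.82 -215.35  183.96] [ 0.4   0.1  -0.22] 23.26 25.34
False [ 607.06 -215.4   176.21] [0.62 0.22 3.39] 23.73 25.38
False [ 607.01 -215.4   172.17] [2.02 0.43 5.11] 24.03 25.56
True [ 607.15 -215.35  169.22] [-1.4  -0.65  6.59] 24.51 25.32
None [ 607.13 -215.37  169.17] [-1.36  0.11  7.71] 25.01 25.36
handle top z 213.77863249854894
```

View pics/w7.png

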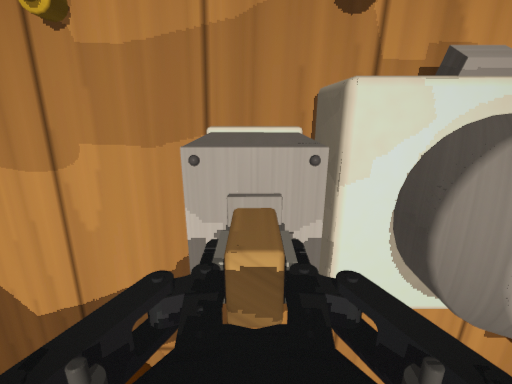

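The collar is flat on the guard at about (255,200). The stop height of 169.2 mm and the handle top at 213.8 mm match the predicted seat. The earlier views show the drawer out and the tamper in its rack, so I'm handing in.

```bash
python3 -c "
from h import *
finish_job(); s=read_state(); print(s['eef_pos'],s['ft_force'],s['finger_gap'],s['time'])"
```

```text
the job is handed in; nothing more can be done
the job is handed in; nothing more can be done
```

The pusher is fully home in the mill guard, with the arm still gripping it and holding it down. I handed the job in at about 25 s of the 64 s allowed. No verdict came back, and the arm's state could no longer be read after hand-in.

**What I did:** I hooked a finger behind the bar and pulled the drawer to its stop. Then I gripped the rectangular pusher, lifted it out of the rack and lowered its blade through the slot until the collar met the guard.

**Last checks before hand-in:**
- **Seat:** the tool stopped at z = 169.2 mm, where the collar was predicted to meet the guard. The handle top measured 213.8 mm, against 214 mm expected.
- **Push and grip:** the tool felt about 9 N more upward force than before the blade met the pad, which fits the pad's spring plus a light collar contact. The finger gap was steady at 25.4 mm.
- **Drawer and tamper:** the drawer was out to its stop after the pull and still out when the blade was in the slot. The tamper was upright in its rack after the lift. I did not look at either again after pressing home.
- **Bystanders:** nothing was seen shifted in the views I looked at, but I did not measure them.

**What disagreed:**
- **Drawer contact:** on the first descent at the drawer the hand rested on something with about 10–12 N. The first part of the pull was made like that, until I raised the hand 6 mm.
- **Slot position:** the top and wrist cameras differed by about 1 mm on where the slot is, but the blade went in without contact force.

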